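# Release the brake of a lift drive unit with the release key

### The job

Free the brake of the white lift drive unit on the bench: take the red-handled key from the rack, put its tip down through the yellow collar of the sliding shutter and slide it along, shutter and all, over the hidden carriage inside until it drops into the release bore, then push the plunger in there fully home. Put the red key back upright in its empty place in the rack, seated on its flange. Leave the other two keys, the oil bottle, the carton and the coupling where they are.

Things in the scene. Friction and masses are not known exactly. Their poses are not given: they have to be found in the camera images.
- unit: White drive unit, fixed to the bench, 90 (x) by 220 (y) by 60 mm high, origin at the centre of its underside, z up. A slot 16 mm wide runs along its y axis in the deck, on the centre line x = 0, and is closed by the sliding shutter between guides 66 mm high. Inside lies the hidden carriage (see point carriage_top).
- carriage_top (a point): Centre of the slot at the level of the carriage's flat steel top: unit's x = y = 0, 38 mm above its underside, 22 mm below the deck. The carriage lies under the whole slot. Its one bore, 13 mm wide, on the unit's x = 0, is somewhere between y = -18 and +28 mm from this point, out of sight of all cameras. In it the plunger's top is 8 mm below this level, pushed home 16 mm.
- collar (a point): Centre of the mouth of the yellow funnel collar on the dark steel shutter, 73.5 mm above the unit's underside. The mouth is 26 mm wide inside and narrows over 10 mm to a 13 mm through hole (shutter 3 mm thick below it). The collar always lies on the unit's centre line x = 0 and moves along the unit's y with the shutter; outside width 33 mm.
- shutter (a joint): Shutter slide along the unit's y axis, m: equals the collar's y in the unit's frame, from -0.034 to +0.034; it starts near -0.03, slides easily (about 0.5 N) and stays where it is left.
- release (a joint): Release plunger, m: 0 up (brake locked), 0.008 fully home (brake free). It needs about 5 N and stays where it is pushed.
- key: Release key with the red handle, standing in the rack. Origin on its axis at the underside of its flange, z up along the handle. Flange 28 mm wide, 5 mm thick; square handle 22 by 22 mm (sides along the key's x and y) from 5 to 60 mm above the origin; below the origin a round steel shank 8 mm thick and 60 mm long whose last 4 mm taper to a 4 mm wide end. About 120 g.
- key_tip (a point): Very tip of the red key, 60 mm below its origin on the axis.
- key_blue: Like the red key but with a blue handle; stays in the rack.
- key_grey: Like the red key but with a grey handle; stays in the rack.
- rack: Fixed wooden key rack, 60 (x) by 186 (y) by 66 mm high, origin at the centre of its underside, z up. Three vertical holes in a row along its y axis at -62, 0 and +62 mm, each 14 mm wide with a 3 mm chamfer, 64 mm deep; the keys stand in them with their flanges resting on the rack's top.
- rack_hole0 (a point): Mouth of the rack's hole at its y = -62 mm, centre, at the rack's top.
- rack_hole1 (a point): Mouth of the rack's middle hole.
- rack_hole2 (a point): Mouth of the rack's hole at its y = +62 mm.
- oil: Green oil bottle with black cap, 56 mm wide, 170 mm high, standing beside the unit; origin at the centre of its underside.
- carton: Small cardboard carton, 60 (x) by 90 (y) by 70 mm high, beside the unit; origin at the centre of its underside.
- coupling: Stepped aluminium shaft coupling, 52 mm wide, 45 mm high, standing beyond the rack; origin at the centre of its underside.
Mind the look-alikes: they are no part of the job. There is more than one size of the key; the one meant has the size given above.

How it is judged:
By the outcome, as a careful person would: the job done as asked, in the order asked, and still so for the second after the job is handed in, with the robot touching nothing.
It also fails if it takes over 64 s, if anything falls off the work surface, if the arm or the gripper's body presses on something with over 40 N, if the wrist force passes 120 N, or if a joint passes its speed limit or range.

### The arm

A 6-joint arm with a two-finger parallel gripper is mounted at the origin on the work surface. World frame = base frame: x ahead of the robot, y to its left, z up, the work surface at z = 0. Lengths are in m, angles in rad, forces in N, time in s.
With the tool pointing down it reaches from about 0.35 to 0.925 m from the base axis. Payload 6.4 kg.
Tool frame: the origin (TCP) lies midway between the tips of the shut fingers; the grasp point (between the pads) lies 19 mm behind it (arm.grip_depth is the distance from the TCP to the grasp point, in m); z points along the fingers, y is the direction in which the jaws open and shut (so a half turn about z gives the same grasp; the last joint's range is limited). The gripper opens to 85 mm and grips with 20 to 120 N. Pads are 22 mm wide; open, the fingers measure 114 mm over their backs; the gripper's body (76 mm by 85 mm) begins 54 mm behind the grasp point. The pads swing forward as they close: fully open they stand 13 mm farther back than shut.
Start: joints at [0.971, 0.245, 1.558, -0, 1.339, -0.174], TCP at [0.268, 0.592, 0.191] pointing down, gripper open.
Joint ranges: [-3.13, 3.13], [-1.02, 2.26], [0.13, 2.54], [-0.95, 4.09], [0.21, 2.88], [-2.74, 2.74]. Speed limits (rad/s): [2.57, 2.57, 3.14, 3.14, 3.14, 3.14].

### API

Orientations are given as a rotation vector (axis times angle).
In Python, from rig import arm gives the robot as it stands.
- The arm moves only by the tool apply_moves, never from a script. Its argument "moves" is a list that holds one entry, the list of rows, each a list of 7 numbers: the opening, from 0 (shut) to 1 (fully open), then the shift along the world's x, y, z in mm, then the turn, a rotation vector about the world's x, y, z in degrees. A call has 1 to 5 rows; each row shifts and turns the commanded pose from where the row before left it; what a row does not reach is not made up. A row lasts 1/8 s, in which the tool goes at most 62.5 mm and 10.7 degrees, less where a joint would pass 70% of its speed; a pose out of reach is approached as far as the arm can. A call with a gripper value outside its range is refused whole. The fingers move at their own pace and stop on an object; the grip force is fixed at half the most. Time passes only in rows, so rows that do not move let the fingers close. It gives the time, the measured TCP pose, the force and the opening at its end, in the units of the state.
- arm.read_state(): the state, without advancing time (a new reading comes with each control period).
- arm.camera(name): name is "scene" or "top"; returns a dict with "color" (400x640x3 uint8, blue, green, red), "mtx" (3x3 intrinsics, pixels), "R" (3x3) and "t" (3): a world point X has camera coordinates R X + t. Camera axes: x right, y down, z forward; pixel columns grow to the right and rows downward; lengths in m; the calibration is good to about 2 mm. A picture is of the moment at which its call begins. There is no depth.
- arm.job_done(): hands the job in, once; it reports no verdict.
Trained networks look in a picture, given as the dict that the camera call returned (one of the last four; its "shot" number tells which), for a name from the list of things; names that differ only in an ending like _2 or _b are one class to them, and where a whole thing is asked for, a point or a joint stands for the part that bears it (a point fixed in the world has none). Each returns a list of dicts, best first, with "conf" (0 to 1); they miss things now and then, are a little off and sometimes report something else, mostly with a low value. They report only what shows in the picture. A call takes as long as a camera call. They do not tell look-alikes from the thing itself.
- arm.spot_in(picture, target): "location" ([column, row] as shares, 0 to 1, of the picture: columns of its width, rows of its height, amid what is visible of it).
- arm.spot_point(picture, target): "location" ([column, row] as shares, 0 to 1, of the picture: columns of its width, rows of its height: a listed point, or the origin of a listed thing).
The state is a dict: "t": time; "qpos": joint angles; "qd": joint speeds; "joint_efforts": joint torques, N m; "tool_pos": TCP position; "tool_rot": TCP orientation; "contact_force": force on the tool from outside, world axes, zero at the start; "wrist_torque": the same for the moment, N m; "grip_width": finger opening in m.
Only numpy, scipy, OpenCV 4.12 (cv2) and the standard library are available. Lean on these libraries where they do the work, as an engineer would, in place of code of your own. Each camera call takes 0.05 s, during which the arm holds its last target.

## Working session

There is one attempt and no reset: what is moved stays moved. The work goes in short steps, Python scripts to look and compute and a tool call to move; the robot and the scene stay as the last step left them, time stands still between calls to the robot, and variables do not carry over. Pictures are saved under pics/ and viewed, and the job is handed in when it is done.

Besides the shell and the picture viewer there is one more tool, called by a JSON object that holds its "name" and its "arguments", one argument or row to a line. apply_moves: Moves the arm, as the interface text tells. Its arguments: {"type":"object","properties":{"moves":{"type":"array"}},"required":["moves"]}

```bash
ls; mkdir -p pics; cat > h.py <<'E'
from rig import arm
import cv2, numpy as np
def snap(n,tag):
    p=arm.camera(n); cv2.imwrite(f'pics/{tag}_{n}.png',p['color']); return p
def proj(p,X):
    c=p['R']@np.array(X,float)+np.array(p['t']).ravel(); u=p['mtx']@c; return u[:2]/u[2]
def ray(p,px):
    d=np.linalg.inv(p['mtx'])@np.array([px[0],px[1],1.]); R=np.array(p['R']); return -R.T@np.array(p['t']).ravel(), R.T@d
def onz(p,px,z):
    o,d=ray(p,px); return o+d*(z-o[2])/d[2]
def tri(p1,x1,p2,x2):
    o1,d1=ray(p1,x1);o2,d2=ray(p2,x2)
    s,*_=np.linalg.lstsq(np.stack([d1,-d2],1),o2-o1,rcond=None)
    a=o1+s[0]*d1;b=o2+s[1]*d2
    return (a+b)/2,np.linalg.norm(a-b)
E
python3 - <<'E'
from h import *
P={n:snap(n,'a') for n in('scene','top')}
print(arm.read_state())
for n,p in P.items():
    for t in ['key','key_blue','key_grey','key_tip','collar','unit','carriage_top','rack','rack_hole0','rack_hole1','rack_hole2','oil','carton','coupling']:
        try: print(n,t,[(round(float(q['location'][0])*640,1),round(float(q['location'][1])*400,1),round(float(q['conf']),2)) for q in arm.spot_point(p,t)])
        except Exception as e: print(n,t,e)
    print(n,-np.array(p['R']).T@np.array(p['t']).ravel())
E
```

```text
pics
{'t': 0.1, 'qpos': array([ 9.70892940e-01,  2.45715436e-01,  1.55893915e+00, -1.31008489e-05,
        1.33869752e+00, -1.74118640e-01]), 'qd': array([ 2.74105811e-04, -2.25270994e-03, -2.91789549e-03, -2.84236521e-05,
       -1.57108026e-03, -1.01714882e-03]), 'joint_efforts': array([-7.05581460e-04, -4.30667353e+01, -3.27130437e+01, -1.63067934e-04,
        2.82781140e-03, -3.80447443e-05]), 'tool_pos': array([0.26814457, 0.59146685, 0.19038371]), 'tool_rot': array([-6.63637695e-01, -3.07003013e+00,  2.56637013e-03]), 'contact_force': array([-0.19865215,  0.01349543, -0.01260129]), 'wrist_torque': array([ 0.03385612, -0.00438034, -0.03094059]), 'grip_width': 0.08587259762110816}
scene key [(443.3, 209.3, 0.82), (453.1, 273.3, 0.69)]
scene key_blue [(467.8, 224.5, 0.79)]
scene key_grey [(408.2, 197.3, 0.74)]
scene key_tip [(455.9, 285.7, 0.64)]
scene collar [(213.6, 174.6, 0.85), (442.3, 209.4, 0.4)]
scene unit [(232.9, 202.0, 0.94)]
scene carriage_top []
scene rack [(436.3, 229.0, 0.85)]
scene rack_hole0 [(410.9, 197.3, 0.74), (413.3, 198.8, 0.69), (438.3, 213.5, 0.62), (471.0,
[... 547 characters left out ...]
e [(202.3, 190.4, 0.58), (225.8, 195.0, 0.34)]
top key_grey [(250.9, 208.2, 0.42), (399.3, 196.6, 0.23)]
top key_tip [(398.1, 153.3, 0.74), (215.8, 153.3, 0.47), (396.2, 198.6, 0.42), (400.4, 195.2, 0.16)]
top collar [(416.5, 204.0, 0.73)]
top unit [(396.2, 198.4, 0.7), (413.8, 202.4, 0.3)]
top carriage_top [(399.7, 195.9, 0.71)]
top rack [(227.8, 202.9, 0.74), (401.3, 152.5, 0.44)]
top rack_hole0 [(249.4, 209.9, 0.73), (230.0, 196.8, 0.68)]
top rack_hole1 [(249.4, 209.9, 0.73), (230.0, 196.8, 0.68)]
top rack_hole2 [(249.4, 209.9, 0.73), (230.0, 196.8, 0.68)]
top oil [(400.6, 149.6, 0.73)]
top carton []
top coupling [(257.1, 160.6, 0.91)]
top [ 4.56849571e-01 -5.36335887e-04  1.16926225e+00]
```

```bash
python3 - <<'E'
import cv2
a=cv2.imread('pics/a_scene.png')
cv2.imwrite('pics/b1.png',cv2.resize(a[130:330,150:520],None,fx=2.1,fy=2.1,interpolation=cv2.INTER_CUBIC))
a=cv2.imread('pics/a_top.png')
cv2.imwrite('pics/b2.png',cv2.resize(a[100:280,170:470],None,fx=2.6,fy=2.6,interpolation=cv2.INTER_CUBIC))
E
```

```text
(no output)
```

View pics/b1.png

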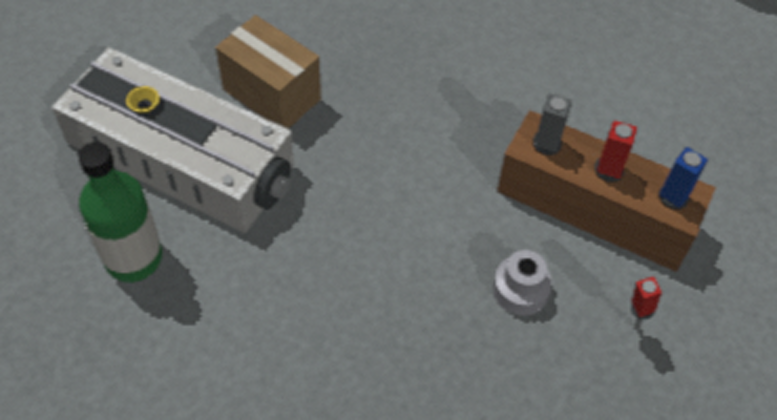

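View pics/b2.png

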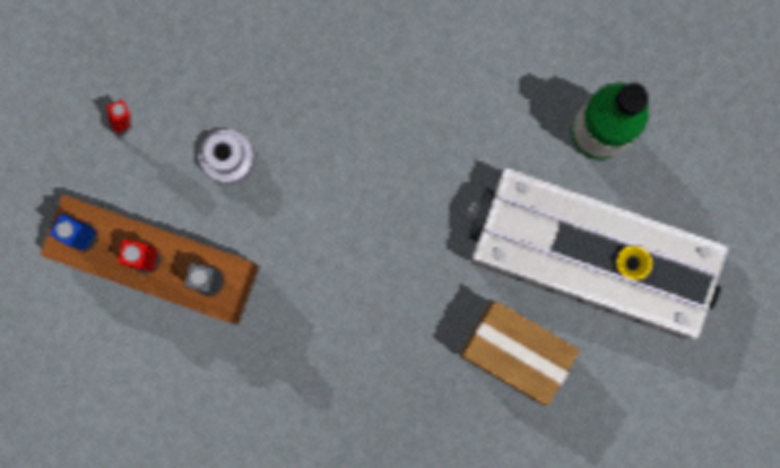

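View pics/a_scene.png

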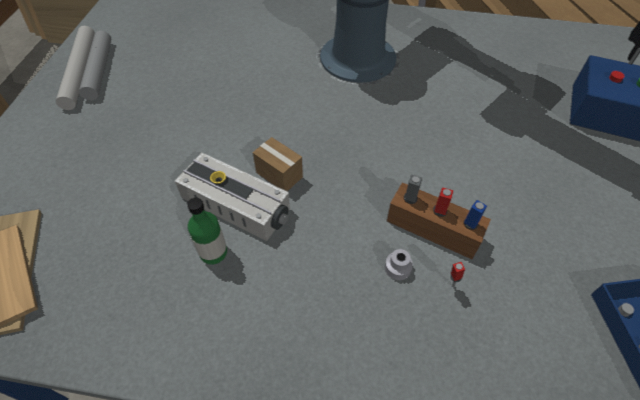

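View pics/a_top.png

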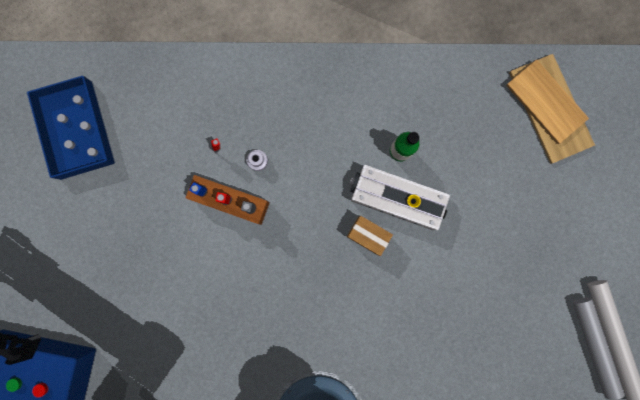

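```bash
python3 - <<'E'
import cv2
def z(n,x0,x1,y0,y1,f,o):
    a=cv2.imread(f'pics/a_{n}.png')[y0:y1,x0:x1]
    a=cv2.resize(a,None,fx=f,fy=f,interpolation=cv2.INTER_CUBIC)
    for x in range(x0,x1):
        if x%10==0: cv2.line(a,((x-x0)*f,0),((x-x0)*f,6),(0,255,255),1); cv2.putText(a,str(x),((x-x0)*f,16),0,.35,(0,255,255),1)
    for y in range(y0,y1):
        if y%10==0: cv2.line(a,(0,(y-y0)*f),(6,(y-y0)*f),(0,255,255),1); cv2.putText(a,str(y),(8,(y-y0)*f),0,.35,(0,255,255),1)
    cv2.imwrite(f'pics/{o}.png',a)
z('scene',380,500,165,260,6,'c1'); z('top',180,275,168,228,8,'c2'); z('scene',170,300,145,245,6,'c3'); z('top',345,455,155,235,7,'c4')
E
```

```text
(no output)
```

View pics/c1.png

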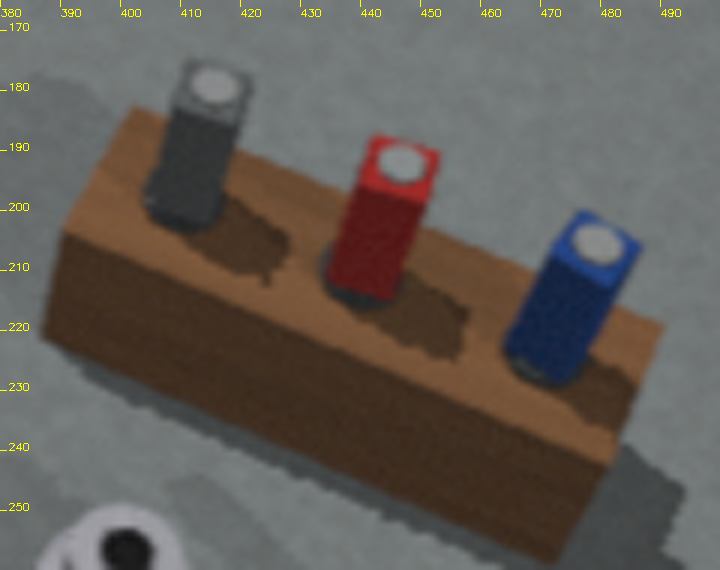

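View pics/c2.png

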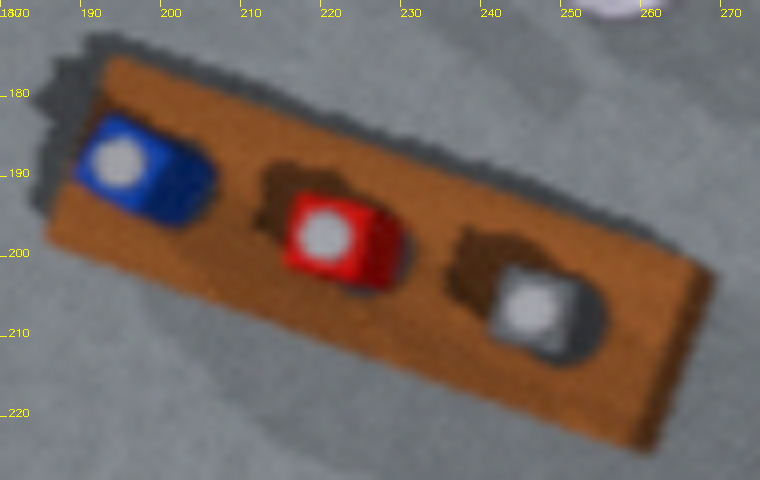

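View pics/c3.png

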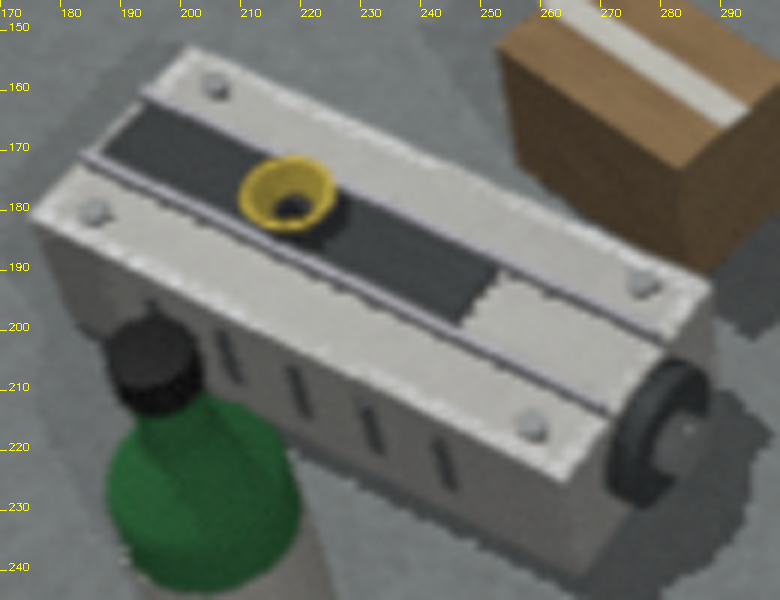

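View pics/c4.png

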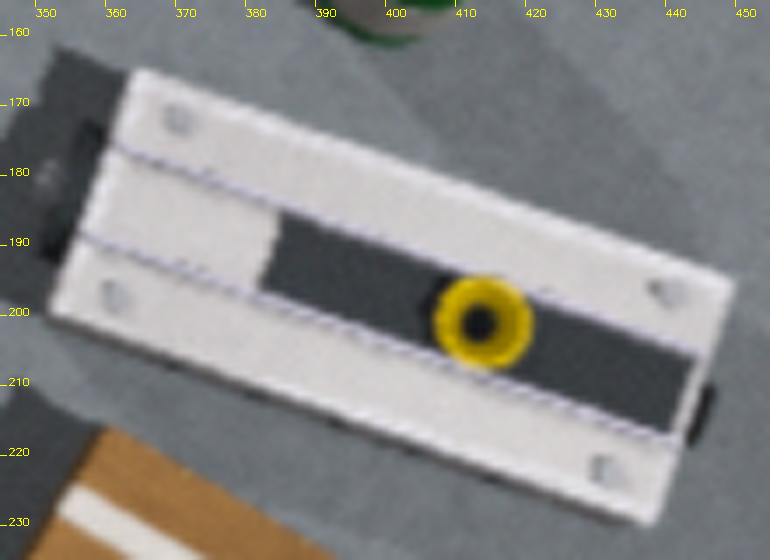

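```bash
cat > fit.py <<'E'
from h import *
from scipy.optimize import least_squares
import pickle
S=arm.camera('scene');T=arm.camera('top')
def fit(name,pts,obs,x0,zf=None):
    def model(q):
        c,s=np.cos(q[2]),np.sin(q[2])
        return [np.array([q[0]+c*a-s*b,q[1]+s*a+c*b,z]) for a,b,z in pts]
    def res(q):
        M=model(q); r=[]
        for p,o in obs:
            for X,y in zip(M,o):
                if y is not None: r+=list(proj(p,X)-np.array(y))
        return np.array(r)
    s=least_squares(res,x0,loss='soft_l1')
    print(name,np.round(s.x[:2]*1000,1),'yaw',np.degrees(s.x[2]).round(2),'res',res(s.x).reshape(-1,2).round(1).tolist()); return s.x
if __name__=='__main__':
    # order: (+x,+y) top-left in top view,(-x,+y),(+x,-y),(-x,-y)
    def box(x,y,z): return [(x,y,z),(-x,y,z),(x,-y,z),(-x,-y,z)]
    # scene camera looks back at robot: far edge = -x ; left = -y
    for lab,o in (('both',3),('top',1),('scene',2)):
        def ob(s,t): return ([(T,t)] if o&1 else [])+([(S,s)] if o&2 else [])
        fit('rack '+lab,box(.03,.093,.066),ob([(481.7,242.5),(490.5,219.2),(390.8,203.7),(402.5,182.8)],[(193.1,175.1),(186.2,198),(266.6,200.8),(259.4,223.6)]),[.45,.2,-.3])
        fit('unit '+lab,box(.045,.11,.060),ob([(264.2,225),(288.7,192.8),(175.8,180.8),(201.7,152.8)],[(364.3,164.7),(352.4,200),(449.7,195.7),(438.1,229.6)]),[.45,-.2,-.3])
        fit('key '+lab,box(.011,.011,.126)+[(0,0,.126)],ob([(451.3,198.7),(453.3,190),(439.7,196.2),(442.5,187.5),(447.2,192)],[(218.1,192.1),(215.9,201.1),(226.2,193.6),(223.7,203),(220.6,197.4)]),[.45,.2,-.3])
    for n,a,b in (('collar',(218,177),(414.1,201)),('keytop',(447.2,192),(220.6,197.4)),('cap',(150/6+170,345/6+145),None)):
        if b: print(n,tri(S,a,T,b))
    print('collar z',onz(S,(218,177),.0735),onz(T,(414.1,201),.0735))
    print('cap',onz(S,(195.2,201),.17),onz(T,(412,138),.17))
    print('carton top', [onz(T,c,.07)[:2].round(3) for c in [(360,216),(349,237),(391,234),(379,254)]])
E
python3 fit.py
```

```text
rack both [538.1 224.1] yaw -19.04 res [[0.5, -0.4], [-1.3, 0.2], [0.0, -0.7], [-1.2, 0.1], [0.0, 0.0], [0.3, -0.3], [-0.8, -0.3], [-0.8, -0.3]]
unit both [ 544.1 -197.1] yaw -19.54 res [[-0.1, -0.0], [-0.6, -0.5], [0.2, -0.6], [-0.1, 0.6], [-0.0, -0.1], [-0.0, -0.6], [-1.0, 0.2], [0.4, -0.3]]
key both [537.8 223.9] yaw -10.94 res [[-1.4, -0.5], [-1.2, 0.0], [0.1, -0.1], [0.6, -0.0], [-0.1, -0.1], [0.1, 0.1], [0.3, -0.1], [-0.2, -0.8], [-0.6, -0.9], [-0.6, 0.7]]
rack top [537.6 222.8] yaw -18.87 res [[0.9, -0.1], [-0.8, 0.5], [0.5, -0.7], [-0.6, 0.2]]
unit top [ 543.8 -197.5] yaw -19.42 res [[-0.0, 0.2], [-0.4, -0.3], [0.3, -0.5], [0.1, 0.7]]
key top [537.5 223.1] yaw -12.47 res [[-0.8, -0.4], [-0.9, -0.0], [0.5, 0.2], [0.8, 0.2], [0.3, 0.0]]
rack scene [538.4 224.7] yaw -19.18 res [[0.3, 0.3], [0.6, -0.0], [-0.5, -0.2], [-0.4, -0.2]]
unit scene [ 544.5 -196.7] yaw -19.67 res [[0.0, 0.2], [0.1, -0.3], [-0.8, 0.2], [0.6, -0.2]]
key scene [538.2 224.3] yaw -9.75 res [[0.4, 0.3], [0.4, -0.0], [0.1, -0.4], [-0.5, -0.7], [-0.4, 0.9]]
collar (array([ 0.53426942, -0.22606899,  0.07304404]), np.float64(0.00032698487994641716))
keytop (array([0.53745983, 0.2239979 , 0.12758133]), np.float64(0.001313217950482234))
collar z [ 0.53459264 -0.22570981  0.0735    ] [ 0.53427986 -0.22613688  0.0735    ]
cap [ 0.66291729 -0.20790974  0.17      ] [ 0.66624005 -0.20323126  0.17      ]
carton top [array([ 0.498, -0.097]), array([ 0.448, -0.071]), array([ 0.456, -0.171]), array([ 0.408, -0.142])]
```

{"name": "apply_moves", "arguments": {
  "moves": [
    [[1,27,-36.8,0,0,0,-7.7],[1,27,-36.8,0,0,0,-7.7],[1,27,-36.8,0,0,0,-7.7],[1,27,-36.8,0,0,0,-7.7],[1,27,-36.8,0,0,0,-7.7]]
  ]
}}

```text
t: 2.22
tool_pos: [0.4043, 0.4068, 0.1916]
tool_rot: [1.645, 2.676, 0.001]
contact_force: [1.0, 0.8, -0.4]
grip_width: 0.0855
```

{"name": "apply_moves", "arguments": {
  "moves": [
    [[1,27,-36.8,0,0,0,-7.7],[1,27,-36.8,0,0,0,-7.7],[1,27,-36.8,0,0,0,-7.7],[1,27,-36.8,0,0,0,-7.6],[1,26.7,-36.3,0,0,0,-7.6]]
  ]
}}

```text
t: 2.85
tool_pos: [0.539, 0.2231, 0.1916]
tool_rot: [2.432, 1.989, 0.001]
contact_force: [0.8, 0.1, 0.1]
grip_width: 0.0851
```

{"name": "apply_moves", "arguments": {
  "moves": [
    [[1,0,0,0,0,0,0],[1,0,0,0,0,0,0]]
  ]
}}

```text
t: 3.1
tool_pos: [0.5379, 0.2247, 0.1913]
tool_rot: [-2.427, -1.995, 0.0]
contact_force: [-0.3, -0.4, -0.5]
grip_width: 0.0852
```

```bash
cat >> h.py <<'E'
from scipy.spatial.transform import Rotation as Ro
def st():
    s=arm.read_state(); R=Ro.from_rotvec(s['tool_rot']).as_matrix()
    print('t',round(s['t'],2),'tcp',(s['tool_pos']*1000).round(1),'yaw_y',np.degrees(np.arctan2(R[1,1],R[0,1])).round(2),'z',R[:,2].round(4),'F',s['contact_force'].round(2),'M',s['wrist_torque'].round(2),'w',round(s['grip_width']*1000,1)); return s
E
python3 - <<'E'
from h import *
st(); S=snap('scene','d');T=snap('top','d')
a=S['color'][120:270,330:530]; cv2.imwrite('pics/d1.png',cv2.resize(a,None,fx=3.8,fy=3.8))
E
```

```text
t 3.1 tcp [537.9 224.7 191.3] yaw_y -11.16 z [-4.e-04  3.e-04 -1.e+00] F [-0.26 -0.4  -0.48] M [ 0.07  0.04 -0.02] w 85.2
```

View pics/d1.png

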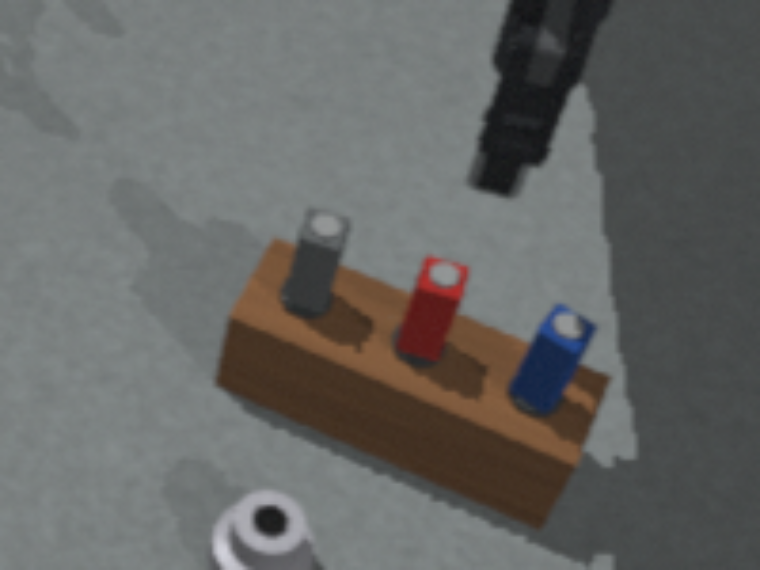

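```bash
python3 - <<'E'
from h import *
S=arm.camera('scene')
for X in [(.538,.2247,.191),(.538+.043,.2247-.008,.204),(.538-.043,.2247+.008,.204)]: print((proj(S,X)-[330,120])*3.8)
E
```

```text
[476.56274959 191.6802615 ]
[465.88969171 245.25314217]
[499.92936693 105.83164508]
```

```bash
python3 - <<'E'
from h import *
S=snap('scene','e');T=snap('top','e')
a=cv2.resize(S['color'][20:220,380:540],None,fx=3,fy=3); b=cv2.resize(T['color'][120:320,150:310],None,fx=3,fy=3)
cv2.imwrite('pics/e1.png',cv2.resize(np.hstack([a,b]),None,fx=.8,fy=.8))
E
```

```text
(no output)
```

View pics/e1.png

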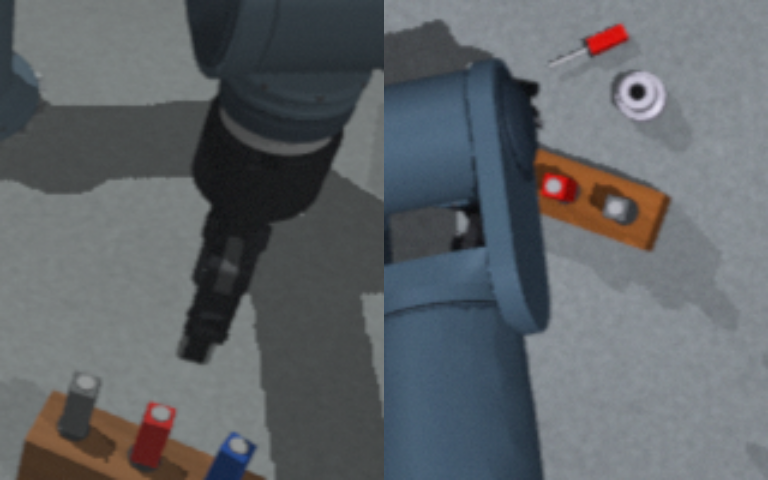

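```bash
python3 - <<'E'
from h import *
a=cv2.imread('pics/e_scene.png')[70:230,400:520]; b=cv2.imread('pics/e_top.png')[130:230,160:280]
a=cv2.convertScaleAbs(cv2.resize(a,None,fx=3.7,fy=3.7,interpolation=cv2.INTER_CUBIC),alpha=2.5)
cv2.imwrite('pics/f1.png',a)
b=cv2.convertScaleAbs(cv2.resize(b,None,fx=5,fy=5,interpolation=cv2.INTER_CUBIC),alpha=1.8)
cv2.imwrite('pics/f2.png',b)
S=arm.camera('scene');T=arm.camera('top')
s=arm.read_state();R=Ro.from_rotvec(s['tool_rot']).as_matrix();p=s['tool_pos']
for y in(-.057,-.043,0,.043,.057):
  for z in(-.013,-.073): 
    X=p+R@[0,y,z]; print(y,z,X.round(3),((proj(S,X)-[400,70])*3.7).round(),((proj(T,X)-[160,130])*5).round())
E
```

```text
-0.057 -0.013 [0.482 0.236 0.204] [235. 268.] [231. 455.]
-0.057 -0.073 [0.482 0.236 0.264] [268. 178.] [193. 451.]
-0.043 -0.013 [0.496 0.233 0.204] [229. 289.] [238. 422.]
-0.043 -0.073 [0.496 0.233 0.264] [263. 198.] [201. 416.]
0 -0.013 [0.538 0.225 0.204] [213. 353.] [260. 322.]
0 -0.073 [0.538 0.225 0.264] [246. 264.] [224. 309.]
0.043 -0.013 [0.58  0.217 0.204] [195. 422.] [281. 222.]
0.043 -0.073 [0.58  0.217 0.264] [228. 334.] [247. 202.]
0.057 -0.013 [0.594 0.214 0.204] [189. 445.] [288. 189.]
0.057 -0.073 [0.594 0.214 0.264] [222. 358.] [255. 168.]
```

View pics/f1.png

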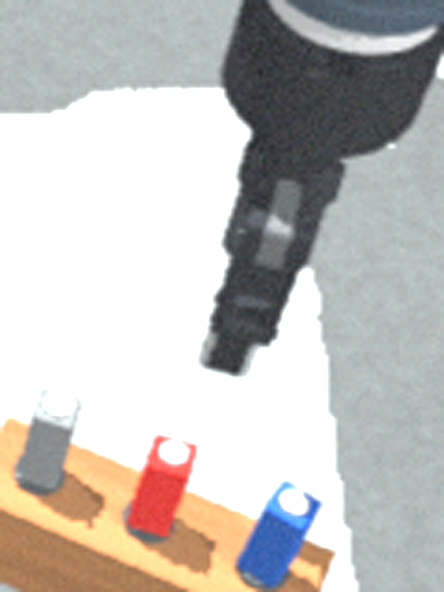

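View pics/f2.png

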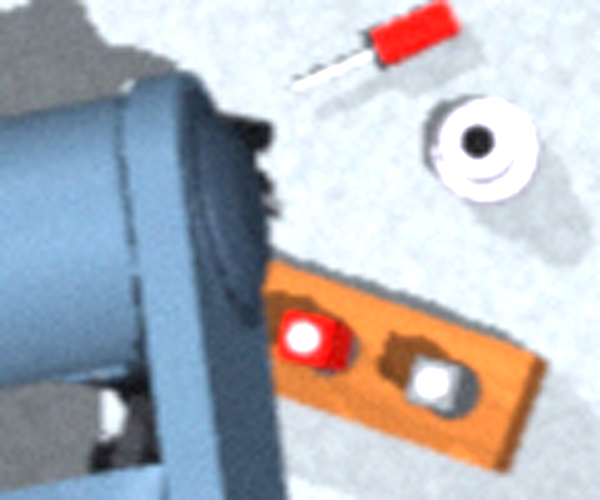

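{"name": "apply_moves", "arguments": {
  "moves": [
    [[0,0,0,0,0,0,0],[0,0,0,0,0,0,0],[0,0,0,0,0,0,0],[0,0,0,0,0,0,0],[0,0,0,0,0,0,0]]
  ]
}}

```text
t: 4.08
tool_pos: [0.5382, 0.2244, 0.1914]
tool_rot: [-2.428, -1.994, 0.0]
contact_force: [0.0, 1.2, -0.6]
grip_width: -0.0003
```

```bash
python3 - <<'E'
from h import *
s=st(); S=snap('scene','g');T=snap('top','g')
R=Ro.from_rotvec(s['tool_rot']).as_matrix();p=s['tool_pos']
for i,(P,x,y,f) in enumerate(((S,400,70,3.7),(T,160,130,5))):
    a=P['color'][y:y+150,x:x+120]; a=cv2.convertScaleAbs(cv2.resize(a,None,fx=f,fy=f,interpolation=cv2.INTER_CUBIC),alpha=2)
    for z in (0,-.019,-.073):
        q=((proj(P,p+R@[0,0,z])-[x,y])*f).astype(int); cv2.circle(a,tuple(map(int,q)),3,(0,255,0),-1)
    cv2.imwrite(f'pics/g{i}.png',a[:590])
E
```

```text
t 4.08 tcp [538.2 224.4 191.4] yaw_y -11.2 z [-0.  0. -1.] F [ 0.02  1.21 -0.58] M [-0.02  0.04  0.  ] w -0.3
```

View pics/g0.png

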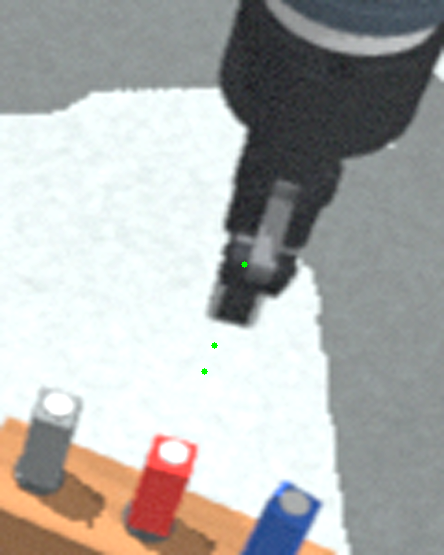

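View pics/g1.png

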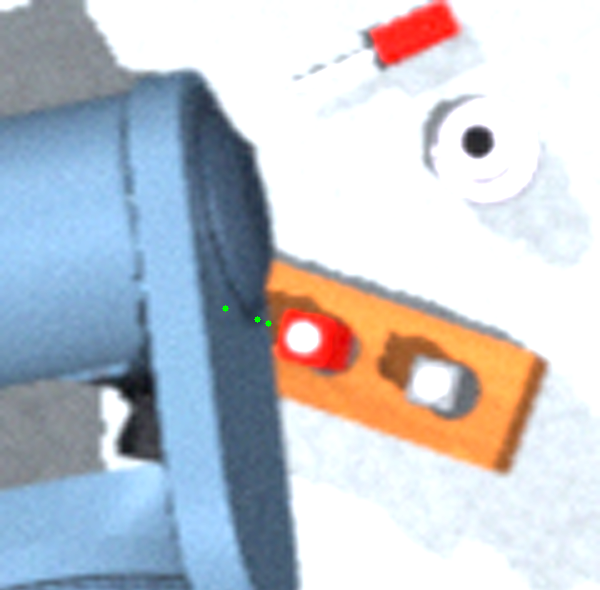

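```bash
python3 - <<'E'
from h import *
S=arm.camera('scene');T=arm.camera('top')
R=Ro.from_rotvec([-6.63637695e-01, -3.07003013e+00,  2.56637013e-03]).as_matrix();p=np.array([.26814,.59147,.19038])
for n,P,x,y,w,h,f in(('scene',S,540,0,100,150,5),('top',T,0,280,160,120,5)):
    a=cv2.imread(f'pics/a_{n}.png')[y:y+h,x:x+w]; a=cv2.convertScaleAbs(cv2.resize(a,None,fx=f,fy=f,interpolation=cv2.INTER_CUBIC),alpha=2)
    for X in ((0,0,0),(0,.043,-.013),(0,-.043,-.013),(0,0,-.073)):
        q=((proj(P,p+R@X)-[x,y])*f).astype(int);print(n,X,q); cv2.circle(a,tuple(map(int,q)),3,(0,255,0),-1)
    cv2.imwrite(f'pics/h_{n}.png',a[:590])
print(proj(S,(0,0,0)),proj(T,(0,0,0)))
E
```

```text
scene (0, 0, 0) [493 462]
scene (0, 0.043, -0.013) [627 478]
scene (0, -0.043, -0.013) [399 397]
scene (0, 0, -0.073) [602 312]
top (0, 0, 0) [171 218]
top (0, 0.043, -0.013) [ 58 181]
top (0, -0.043, -0.013) [246 269]
top (0, 0, -0.073) [ 53 256]
[357.00148913  57.90373831] [318.79425074 419.31367384]
```

View pics/h_top.png

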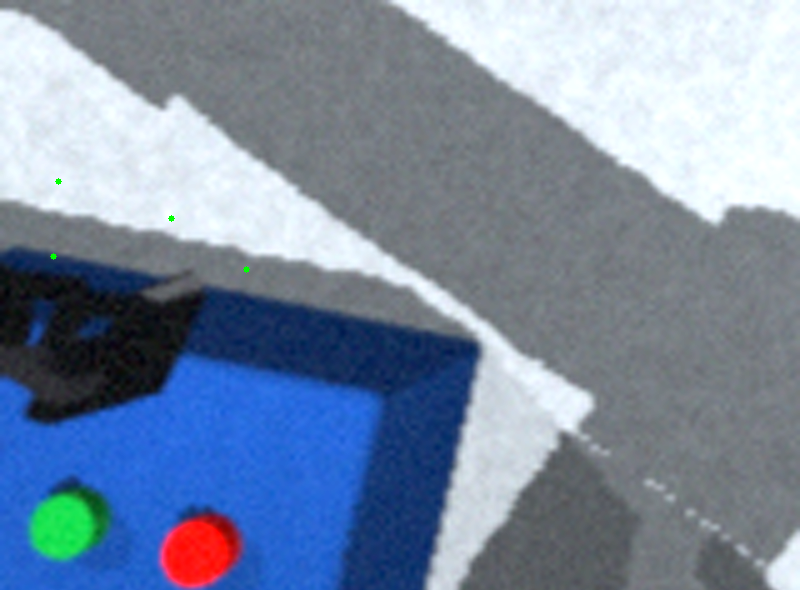

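View pics/h_scene.png

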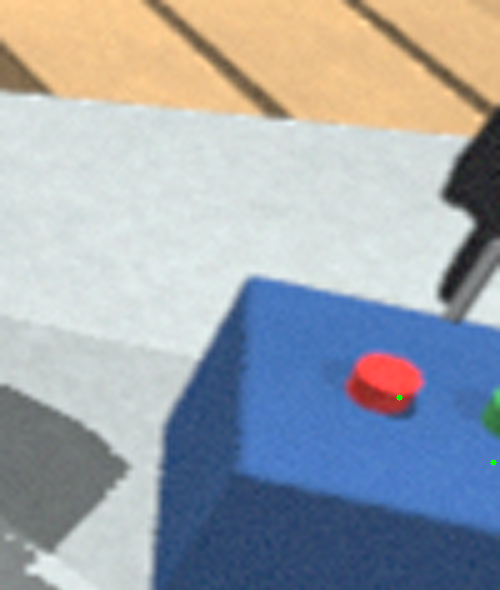

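```bash
python3 - <<'E'
from h import *
S=arm.camera('scene');T=arm.camera('top')
R=Ro.from_rotvec([-6.63637695e-01, -3.07003013e+00,  2.56637013e-03]).as_matrix();p=np.array([.26814,.59147,.19038])
print(p+R@[0,-.043,-.013])
for sx in((630,61),(631,64),(628.5,59)):
  for tx in ((39.5,336.5),(36,336),(32,338)): print(sx,tx,tri(S,sx,T,tx))
# closed-finger ray at later pose
o,d=ray(S,(400+232/3.7,70+320/3.7))
for z in(.19,.21,.23,.25): print(o+d*(z-o[2])/d[2])
E
```

```text
[0.2503924  0.55232823 0.20345459]
(630, 61) (39.5, 336.5) (array([0.2556103 , 0.54476112, 0.25118926]), np.float64(0.0020613125644211305))
(630, 61) (36, 336) (array([0.25675965, 0.54700162, 0.25304451]), np.float64(0.003969453990983144))
(630, 61) (32, 338) (array([0.25238476, 0.55228498, 0.25121638]), np.float64(0.009803629715640607))
(631, 64) (39.5, 336.5) (array([0.25397783, 0.55016532, 0.24347824]), np.float64(0.0035219778779308243))
(631, 64) (36, 336) (array([0.25512149, 0.55243849, 0.24533096]), np.float64(0.0025628326873743286))
(631, 64) (32, 338) (array([0.25068201, 0.55781751, 0.24341713]), np.float64(0.00844018527525102))
(628.5, 59) (39.5, 336.5) (array([0.25664443, 0.54042848, 0.2562932 ]), np.float64(0.00022637035979724258))
(628.5, 59) (36, 336) (array([0.25781231, 0.54263223, 0.25817105]), np.float64(0.00621820402953537))
(628.5, 59) (32, 338) (array([0.25349633, 0.5478314 , 0.25642102]), np.float64(0.012029299736963739))
[0.50217933 0.23804585 0.19      ]
[0.52088922 0.23276275 0.21      ]
[0.53959911 0.22747965 0.23      ]
[0.558309   0.22219655 0.25      ]
```

{"name": "apply_moves", "arguments": {
  "moves": [
    [[1,0,0,0,0,0,0],[1,0,0,0,0,0,0],[1,0,0,0,0,0,0],[1,0,0,0,0,0,0],[1,0,0,0,0,0,0]]
  ]
}}

```text
t: 5.0
tool_pos: [0.5382, 0.2245, 0.1914]
tool_rot: [2.428, 1.994, 0.0]
contact_force: [0.2, 0.2, -0.5]
grip_width: 0.0853
```

{"name": "apply_moves", "arguments": {
  "moves": [
    [[1,0,0,-20,0,0,0],[1,0,0,-20,0,0,0],[1,0,0,-20,0,0,0],[1,0,0,-20,0,0,0],[1,0,0,-15,0,0,0]]
  ]
}}

```text
t: 5.62
tool_pos: [0.5375, 0.2243, 0.0944]
tool_rot: [-2.427, -1.994, 0.002]
contact_force: [0.4, 0.6, -0.7]
grip_width: 0.0854
```

```bash
python3 - <<'E'
from h import *
s=st(); S=snap('scene','i')
a=S['color'][100:260,370:530]; a=cv2.convertScaleAbs(cv2.resize(a,None,fx=3.7,fy=3.7,interpolation=cv2.INTER_CUBIC),alpha=2)
cv2.imwrite('pics/i1.png',a)
E
```

```text
t 5.62 tcp [537.5 224.3  94.4] yaw_y -11.2 z [-1.7e-03 -3.0e-04 -1.0e+00] F [ 0.37  0.56 -0.68] M [ 0.04 -0.04 -0.02] w 85.4
```

View pics/i1.png

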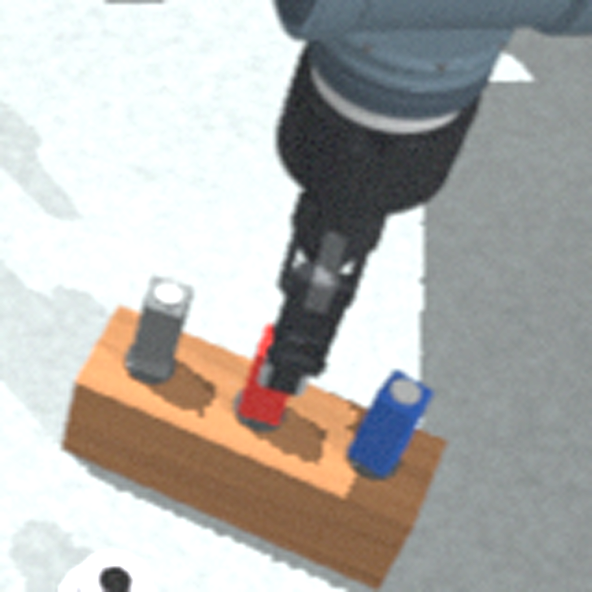

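```bash
python3 - <<'E'
from h import *
S=arm.camera('scene');s=arm.read_state();R=Ro.from_rotvec(s['tool_rot']).as_matrix();p=s['tool_pos']
for y in(.043,.05,.057):
 for dz in (0,.013,.03,.04,.05): print(y,dz,(proj(S,p+R@[0,y,-dz])-[370,100])*3.7)
E
```

```text
0.043 0 [252.33504691 443.65556733]
0.043 0.013 [257.82614588 429.33928883]
0.043 0.03 [265.21781793 410.06787594]
0.043 0.04 [269.68198842 398.42898395]
0.043 0.05 [274.23535954 386.55752991]
0.05 0 [249.37649687 454.64434827]
0.05 0.013 [254.85624187 440.39888808]
0.05 0.03 [262.23363899 421.22018229]
0.05 0.04 [266.68974904 409.63582236]
0.05 0.05 [271.23533384 397.81885872]
0.057 0 [246.39028077 465.73588776]
0.057 0.013 [251.85821447 451.56321571]
0.057 0.03 [259.22072642 432.47987035]
0.057 0.04 [263.66841065 420.95164535]
0.057 0.05 [268.20583907 409.19080689]
```

{"name": "apply_moves", "arguments": {
  "moves": [
    [[0,0,0,0,0,0,0],[0,0,0,0,0,0,0],[0,0,0,0,0,0,0],[0,0,0,0,0,0,0],[0,0,0,0,0,0,0]]
  ]
}}

```text
t: 6.35
tool_pos: [0.5383, 0.2245, 0.0966]
tool_rot: [2.427, 1.994, 0.0]
contact_force: [-0.4, 0.5, -0.2]
grip_width: 0.0
```

```bash
python3 - <<'E'
from h import *
s=st(); S=snap('scene','j')
a=S['color'][100:260,370:530]; a=cv2.convertScaleAbs(cv2.resize(a,None,fx=3.7,fy=3.7,interpolation=cv2.INTER_CUBIC),alpha=2)
cv2.imwrite('pics/j1.png',a)
E
```

```text
t 6.35 tcp [538.3 224.5  96.6] yaw_y -11.19 z [ 3.e-04  0.e+00 -1.e+00] F [-0.36  0.54 -0.16] M [0.01 0.06 0.01] w 0.0
```

View pics/j1.png

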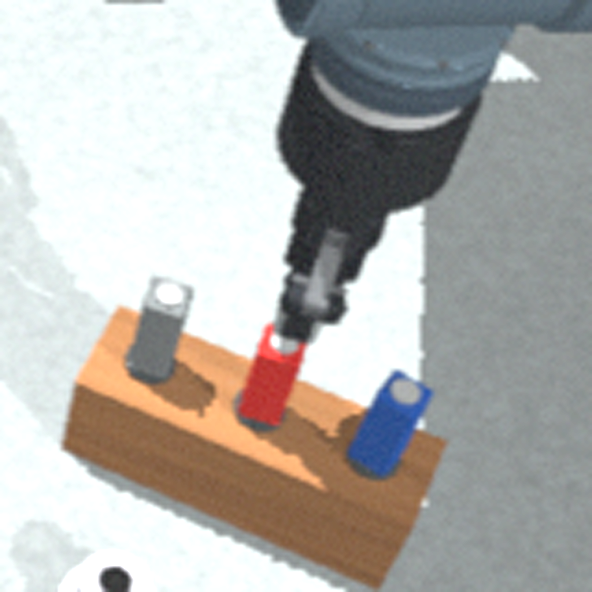

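{"name": "apply_moves", "arguments": {
  "moves": [
    [[1,0,0,0,0,0,0],[1,0,0,0,0,0,0],[1,0,0,0,0,0,0],[1,0,0,0,0,0,0],[1,0,0,-10,0,0,0]]
  ]
}}

```text
t: 7.02
tool_pos: [0.539, 0.2247, 0.0869]
tool_rot: [2.427, 1.994, 0.003]
contact_force: [0.2, -0.2, -0.2]
grip_width: 0.0851
```

{"name": "apply_moves", "arguments": {
  "moves": [
    [[1,0,0,-10,0,0,0],[1,0,0,-15,0,0,0],[1,0,0,-15,0,0,0],[1,0,0,0,0,0,0],[1,0,0,0,0,0,0]]
  ]
}}

```text
t: 7.65
tool_pos: [0.5384, 0.2245, 0.0465]
tool_rot: [2.427, 1.994, 0.0]
contact_force: [-0.5, 0.0, 0.4]
grip_width: 0.0854
```

```bash
python3 - <<'E'
from h import *
s=st(); S=snap('scene','k')
a=S['color'][100:260,370:530]; a=cv2.convertScaleAbs(cv2.resize(a,None,fx=3.7,fy=3.7,interpolation=cv2.INTER_CUBIC),alpha=2)
cv2.imwrite('pics/k1.png',a)
E
```

```text
t 7.65 tcp [538.4 224.5  46.5] yaw_y -11.2 z [ 3.e-04  1.e-04 -1.e+00] F [-0.47  0.    0.42] M [0.08 0.01 0.03] w 85.4
```

View pics/k1.png

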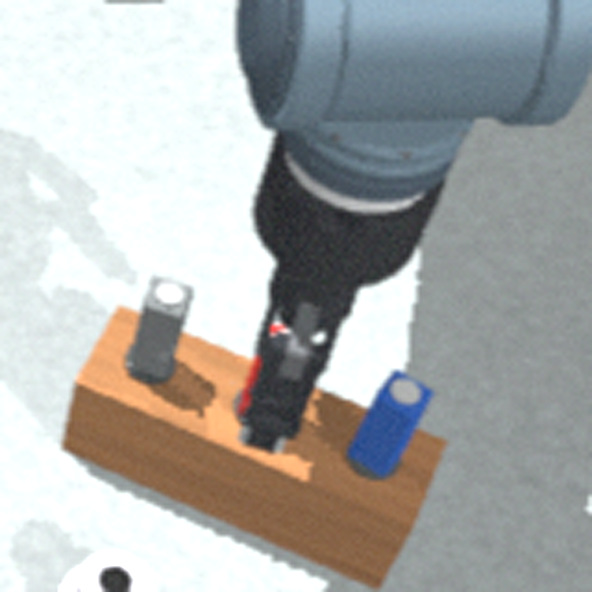

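{"name": "apply_moves", "arguments": {
  "moves": [
    [[1,0,-2,0,0,0,0],[0,0,0,0,0,0,0],[0,0,0,0,0,0,0],[0,0,0,0,0,0,0],[0,0,0,0,0,0,0]]
  ]
}}

```text
t: 8.32
tool_pos: [0.5383, 0.2225, 0.0466]
tool_rot: [2.427, 1.994, 0.0]
contact_force: [-0.0, -0.8, -1.2]
grip_width: 0.0212
```

{"name": "apply_moves", "arguments": {
  "moves": [
    [[0,0,0,0,0,0,0],[0,0,0,0,0,0,0]]
  ]
}}

```text
t: 8.57
tool_pos: [0.5383, 0.2225, 0.0466]
tool_rot: [2.428, 1.994, 0.0]
contact_force: [-0.8, 0.2, 1.7]
grip_width: 0.0213
```

```bash
python3 - <<'E'
from h import *
s=st(); S=snap('scene','l')
a=S['color'][100:260,370:530]; a=cv2.convertScaleAbs(cv2.resize(a,None,fx=3.7,fy=3.7,interpolation=cv2.INTER_CUBIC),alpha=2)
cv2.imwrite('pics/l1.png',a)
E
```

```text
t 8.57 tcp [538.3 222.5  46.6] yaw_y -11.2 z [ 2.e-04  1.e-04 -1.e+00] F [-0.75  0.16  1.68] M [0.02 0.04 0.04] w 21.3
```

View pics/l1.png

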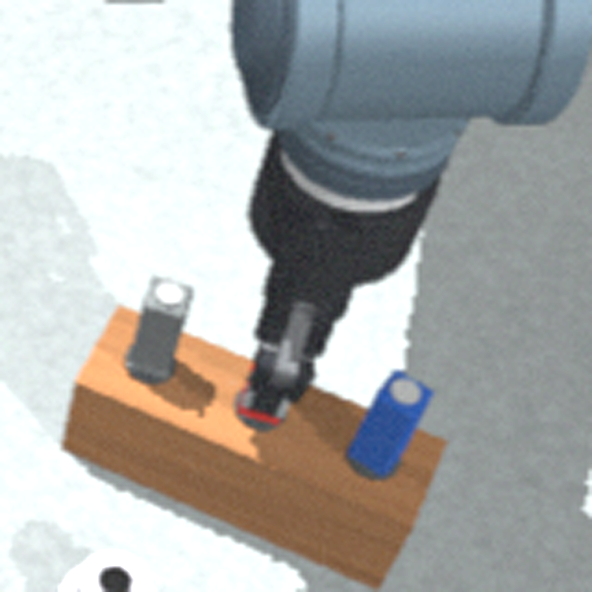

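{"name": "apply_moves", "arguments": {
  "moves": [
    [[0,0,0,10,0,0,0],[0,0,0,25,0,0,0],[0,0,0,40,0,0,0],[0,0,0,40,0,0,0],[0,0,0,20,0,0,0]]
  ]
}}

```text
t: 9.25
tool_pos: [0.5392, 0.2227, 0.1843]
tool_rot: [2.426, 1.993, 0.005]
contact_force: [-0.7, -0.8, -2.2]
grip_width: 0.0216
```

```bash
python3 - <<'E'
from h import *
s=st(); S=snap('scene','m')
a=S['color'][60:220,370:530]; a=cv2.convertScaleAbs(cv2.resize(a,None,fx=3.7,fy=3.7,interpolation=cv2.INTER_CUBIC),alpha=2)
cv2.imwrite('pics/m1.png',a)
E
```

```text
t 9.25 tcp [539.2 222.7 184.3] yaw_y -11.19 z [ 3.7e-03  7.0e-04 -1.0e+00] F [-0.72 -0.85 -2.22] M [ 0.05 -0.02 -0.06] w 21.6
```

View pics/m1.png

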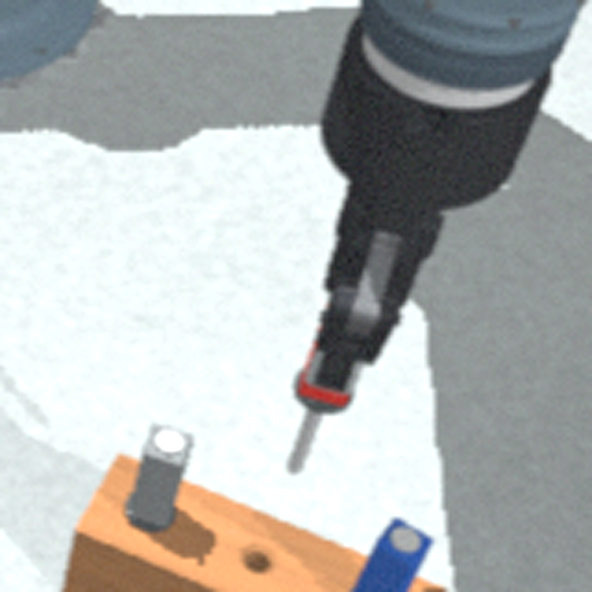

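```bash
cat >> h.py <<'E'
def keypts(s,off=(-.0007,.0015),oz=.0194):
    k=s['tool_pos']+np.array([off[0],off[1],oz]); return k,k-np.array([0,0,.06])
E
python3 - <<'E'
from h import *
s=arm.read_state();S=arm.camera('scene')
o,t=keypts(s)
for X in(o,t): print(X.round(4),(proj(S,X)-[370,60])*3.7)
for dx in((.005,0,0),(0,.005,0)): print((proj(S,t+dx)-proj(S,t))*3.7)
E
```

```text
[0.5395 0.2244 0.2055] [322.99982134 390.93972571]
[0.5395 0.2244 0.1455] [293.37347144 469.81931019]
[-2.16416660e-03  8.00291025e+00]
[10.31336111  1.36592186]
```

{"name": "apply_moves", "arguments": {
  "moves": [
    [[0,-0.3,-50,0,0,0,0],[0,-0.4,-50,0,0,0,0],[0,-0.4,-50,0,0,0,0],[0,-0.3,-50,0,0,0,0],[0,-0.3,-50,0,0,0,0]]
  ]
}}

```text
t: 9.98
tool_pos: [0.535, -0.0288, 0.179]
tool_rot: [-2.425, -1.992, 0.003]
contact_force: [-0.0, -0.4, -1.5]
grip_width: 0.0216
```

{"name": "apply_moves", "arguments": {
  "moves": [
    [[0,-0.3,-50,0,0,0,0],[0,-0.4,-50,0,0,0,0],[0,-0.4,-50,0,0,0,0],[0,-0.4,-50,0,0,0,0],[0,0,0,0,0,0,0]]
  ]
}}

```text
t: 10.6
tool_pos: [0.5336, -0.2299, 0.1789]
tool_rot: [-2.429, -1.987, 0.002]
contact_force: [-1.1, 0.3, -1.6]
grip_width: 0.0208
```

```bash
python3 - <<'E'
from h import *
s=st(); S=snap('scene','n');T=snap('top','n')
a=S['color'][60:220,150:310]; a=cv2.convertScaleAbs(cv2.resize(a,None,fx=3.7,fy=3.7,interpolation=cv2.INTER_CUBIC),alpha=1.6)
o,t=keypts(s)
for X in (o,t,(t[0],t[1],.0735)):
    q=(proj(S,X)-[150,60])*3.7; print(q); cv2.circle(a,(int(q[0]),int(q[1])),3,(0,255,0),-1)
cv2.imwrite('pics/n1.png',a)
E
```

```text
t 10.6 tcp [ 533.6 -229.9  178.9] yaw_y -11.45 z [-0.0032  0.0017 -1.    ] F [-1.06  0.32 -1.63] M [ 0.01  0.07 -0.01] w 20.8
[201.92099466 271.10813498]
[225.29261523 351.9397246 ]
[247.8193774  429.84934112]
```

View pics/n1.png

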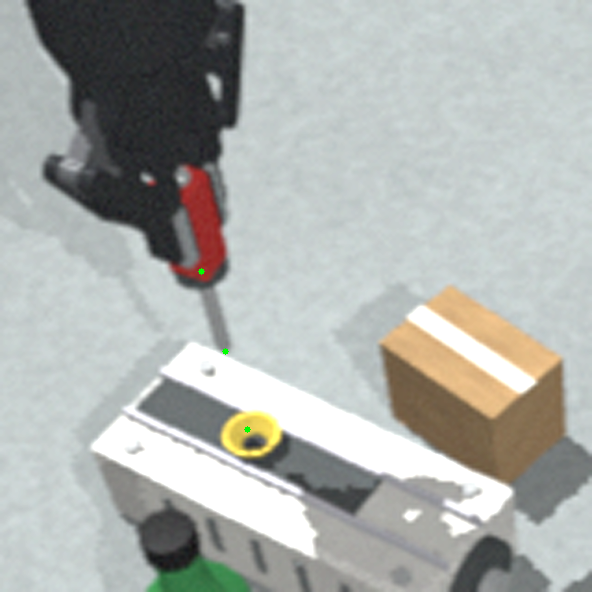

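{"name": "apply_moves", "arguments": {
  "moves": [
    [[0,0,0,0,0,0,0],[0,0,0,-15,0,0,0],[0,0,0,-20,0,0,0],[0,0,0,-20,0,0,0],[0,0,0,-5,0,0,0]]
  ]
}}

```text
t: 11.32
tool_pos: [0.5335, -0.2264, 0.1184]
tool_rot: [-2.424, -1.991, 0.002]
contact_force: [-0.7, 0.3, -1.2]
grip_width: 0.0213
```

{"name": "apply_moves", "arguments": {
  "moves": [
    [[0,0,0,0,0,0,0],[0,0,0,0,0,0,0]]
  ]
}}

```text
t: 11.58
tool_pos: [0.5356, -0.2279, 0.1222]
tool_rot: [2.426, 1.993, 0.001]
contact_force: [0.1, -0.9, -0.5]
grip_width: 0.0215
```

```bash
python3 - <<'E'
from h import *
s=st(); S=snap('scene','o')
a=S['color'][100:220,160:280]; a=cv2.convertScaleAbs(cv2.resize(a,None,fx=4.9,fy=4.9,interpolation=cv2.INTER_CUBIC),alpha=1.6)
o,t=keypts(s); print(o,t)
cv2.imwrite('pics/o1.png',a)
E
```

```text
t 11.57 tcp [ 535.6 -227.9  122.2] yaw_y -11.2 z [ 1.3e-03 -9.0e-04 -1.0e+00] F [ 0.1  -0.95 -0.5 ] M [-0.01  0.02  0.03] w 21.5
[ 0.5348531  -0.22644372  0.14162766] [ 0.5348531  -0.22644372  0.08162766]
```

View pics/o1.png

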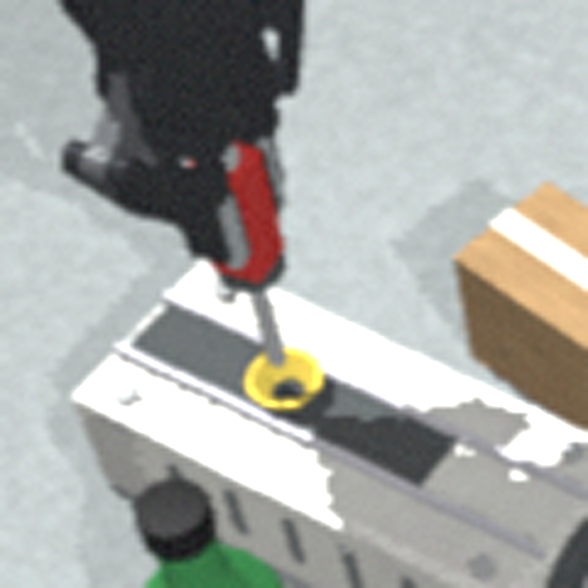

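{"name": "apply_moves", "arguments": {
  "moves": [
    [[0,0,0,-8,0,0,0],[0,0,0,-8,0,0,0],[0,0,0,-8,0,0,0],[0,0,0,-8,0,0,0],[0,0,0,0,0,0,0]]
  ]
}}

```text
t: 12.25
tool_pos: [0.5343, -0.2271, 0.0882]
tool_rot: [-2.426, -1.993, 0.001]
contact_force: [0.1, 0.1, -0.6]
grip_width: 0.0214
```

```bash
python3 - <<'E'
from h import *
s=st(); o,t=keypts(s); print(t)
E
```

```text
t 12.25 tcp [ 534.3 -227.1   88.2] yaw_y -11.2 z [-0.0017  0.0011 -1.    ] F [ 0.09  0.1  -0.63] M [-0.01 -0.    0.02] w 21.4
[ 0.53364459 -0.22560163  0.04764341]
```

{"name": "apply_moves", "arguments": {
  "moves": [
    [[0,0,0,-7,0,0,0],[0,0,0,0,0,0,0],[0,0,0,-1.5,0,0,0],[0,0,0,0,0,0,0]]
  ]
}}

```text
t: 12.75
tool_pos: [0.535, -0.2275, 0.0809]
tool_rot: [2.427, 1.994, 0.0]
contact_force: [-0.3, -0.1, -1.2]
grip_width: 0.0211
```

{"name": "apply_moves", "arguments": {
  "moves": [
    [[0,0,0,-1.5,0,0,0],[0,0,0,0,0,0,0]]
  ]
}}

```text
t: 13.0
tool_pos: [0.5349, -0.2275, 0.0793]
tool_rot: [-2.427, -1.994, 0.0]
contact_force: [-0.3, 0.7, -1.1]
grip_width: 0.0215
```

{"name": "apply_moves", "arguments": {
  "moves": [
    [[0,0,0,-1.5,0,0,0],[0,0,0,0,0,0,0]]
  ]
}}

```text
t: 13.25
tool_pos: [0.5352, -0.2277, 0.0784]
tool_rot: [2.427, 1.994, 0.0]
contact_force: [-1.3, 0.2, 1.7]
grip_width: 0.021
```

{"name": "apply_moves", "arguments": {
  "moves": [
    [[0,0,0,-1,0,0,0],[0,0,0,0,0,0,0]]
  ]
}}

```text
t: 13.5
tool_pos: [0.5354, -0.2278, 0.0781]
tool_rot: [2.427, 1.994, 0.0]
contact_force: [-1.4, 1.6, 6.6]
grip_width: 0.0215
```

{"name": "apply_moves", "arguments": {
  "moves": [
    [[0,0.8,2.3,0,0,0,0],[0,0.8,2.3,0,0,0,0],[0,0.5,2,0,0,0,0],[0,0,0,0,0,0,0]]
  ]
}}

```text
t: 14.0
tool_pos: [0.5381, -0.2221, 0.0782]
tool_rot: [2.425, 1.992, 0.0]
contact_force: [-0.9, -1.9, 6.2]
grip_width: 0.0213
```

{"name": "apply_moves", "arguments": {
  "moves": [
    [[0,0.7,1.9,0,0,0,0],[0,0.7,1.9,0,0,0,0],[0,0,0,0,0,0,0]]
  ]
}}

```text
t: 14.38
tool_pos: [0.5395, -0.2184, 0.0782]
tool_rot: [2.425, 1.992, -0.0]
contact_force: [-1.2, -2.2, 5.4]
grip_width: 0.0214
```

```bash
python3 - <<'E'
from h import *
s=st(); S=snap('scene','p')
a=S['color'][100:220,160:280]; a=cv2.convertScaleAbs(cv2.resize(a,None,fx=4.9,fy=4.9,interpolation=cv2.INTER_CUBIC),alpha=1.6)
cv2.imwrite('pics/p1.png',a)
E
```

```text
t 14.38 tcp [ 539.5 -218.4   78.2] yaw_y -11.18 z [ 0.0022 -0.0029 -1.    ] F [-1.19 -2.24  5.37] M [-0.69  0.27 -0.05] w 21.4
```

View pics/p1.png

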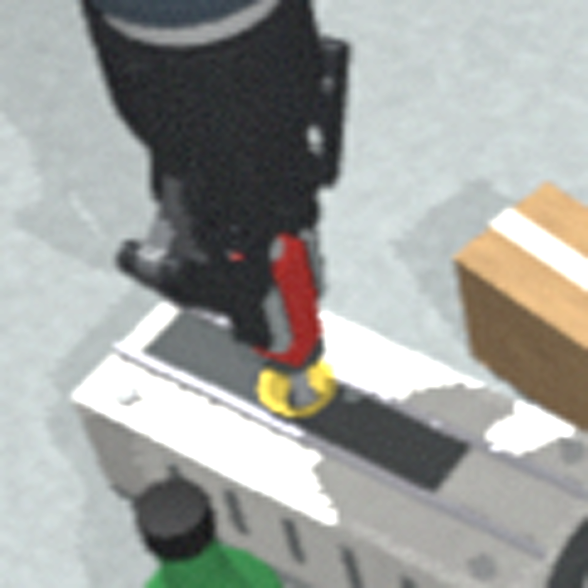

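Shutter slides with the key (collar now at crop ~(296,388), shutter edge moved). Continue in ~4 mm steps.

{"name": "apply_moves", "arguments": {
  "moves": [
    [[0,0.7,1.9,0,0,0,0],[0,0.7,1.9,0,0,0,0],[0,0,0,0,0,0,0]]
  ]
}}

```text
t: 14.8
tool_pos: [0.5409, -0.2145, 0.0782]
tool_rot: [2.425, 1.992, -0.0]
contact_force: [-2.4, -3.4, 5.4]
grip_width: 0.0212
```

{"name": "apply_moves", "arguments": {
  "moves": [
    [[0,0.7,1.9,0,0,0,0],[0,0.7,1.9,0,0,0,0],[0,0,0,0,0,0,0]]
  ]
}}

```text
t: 15.18
tool_pos: [0.5422, -0.2107, 0.0782]
tool_rot: [2.425, 1.992, -0.0]
contact_force: [-1.1, -2.3, 5.4]
grip_width: 0.0215
```

{"name": "apply_moves", "arguments": {
  "moves": [
    [[0,0.7,1.9,0,0,0,0],[0,0.7,1.9,0,0,0,0],[0,0,0,0,0,0,0]]
  ]
}}

```text
t: 15.55
tool_pos: [0.5437, -0.2068, 0.0782]
tool_rot: [2.425, 1.992, 0.0]
contact_force: [-0.9, -2.6, 5.7]
grip_width: 0.0211
```

{"name": "apply_moves", "arguments": {
  "moves": [
    [[0,0.7,1.9,0,0,0,0],[0,0.7,1.9,0,0,0,0],[0,0,0,0,0,0,0]]
  ]
}}

```text
t: 15.92
tool_pos: [0.5436, -0.201, 0.0759]
tool_rot: [-2.426, -1.993, -0.0]
contact_force: [-0.6, -0.5, -0.7]
grip_width: 0.0214
```

{"name": "apply_moves", "arguments": {
  "moves": [
    [[0,0.7,1.9,0,0,0,0],[0,0.7,1.9,0,0,0,0],[0,0,0,0,0,0,0]]
  ]
}}

```text
t: 16.3
tool_pos: [0.5454, -0.1977, 0.0766]
tool_rot: [-2.427, -1.994, -0.0]
contact_force: [1.1, -0.1, -1.4]
grip_width: 0.0214
```

{"name": "apply_moves", "arguments": {
  "moves": [
    [[0,0.7,1.9,0,0,0,0],[0,0.7,1.9,0,0,0,0],[0,0,0,0,0,0,0]]
  ]
}}

```text
t: 16.68
tool_pos: [0.5467, -0.1948, 0.0769]
tool_rot: [2.427, 1.994, -0.002]
contact_force: [-1.2, -2.4, -1.8]
grip_width: 0.0215
```

{"name": "apply_moves", "arguments": {
  "moves": [
    [[0,-0.7,-2.1,0,0,0,0],[0,-0.7,-2.1,0,0,0,0],[0,0,0,-2,0,0,0],[0,0,0,0,0,0,0]]
  ]
}}

```text
t: 17.18
tool_pos: [0.5453, -0.1983, 0.0746]
tool_rot: [-2.427, -1.994, -0.0]
contact_force: [-1.2, -0.2, -0.8]
grip_width: 0.0214
```

{"name": "apply_moves", "arguments": {
  "moves": [
    [[0,0,0,-2,0,0,0],[0,0,0,0,0,0,0],[0,0,0,0,0,0,0]]
  ]
}}

```text
t: 17.55
tool_pos: [0.5455, -0.1985, 0.0729]
tool_rot: [-2.428, -1.994, -0.0]
contact_force: [-0.3, 0.3, -0.9]
grip_width: 0.0213
```

{"name": "apply_moves", "arguments": {
  "moves": [
    [[0,0,0,-2,0,0,0],[0,0,0,-2,0,0,0],[0,0,0,0,0,0,0]]
  ]
}}

```text
t: 17.92
tool_pos: [0.5457, -0.1987, 0.0693]
tool_rot: [2.427, 1.994, 0.0]
contact_force: [-0.9, 1.0, 2.2]
grip_width: 0.0212
```

{"name": "apply_moves", "arguments": {
  "moves": [
    [[0,0,0,-2,0,0,0],[0,0,0,-2,0,0,0],[0,0,0,0,0,0,0]]
  ]
}}

```text
t: 18.3
tool_pos: [0.5456, -0.1986, 0.0648]
tool_rot: [2.427, 1.994, 0.0]
contact_force: [-0.2, 0.4, 2.7]
grip_width: 0.0217
```

{"name": "apply_moves", "arguments": {
  "moves": [
    [[0,0,0,-2,0,0,0],[0,0,0,0,0,0,0]]
  ]
}}

```text
t: 18.55
tool_pos: [0.5456, -0.1986, 0.0628]
tool_rot: [2.427, 1.994, 0.0]
contact_force: [-0.5, -0.0, 2.6]
grip_width: 0.0211
```

{"name": "apply_moves", "arguments": {
  "moves": [
    [[0,0,0,-2,0,0,0],[0,0,0,0,0,0,0]]
  ]
}}

```text
t: 18.8
tool_pos: [0.5459, -0.1987, 0.062]
tool_rot: [2.427, 1.994, 0.0]
contact_force: [-2.1, 0.3, 8.0]
grip_width: 0.0214
```

{"name": "apply_moves", "arguments": {
  "moves": [
    [[0,0,0,-1.5,0,0,0],[0,0,0,0,0,0,0]]
  ]
}}

```text
t: 19.05
tool_pos: [0.5462, -0.1989, 0.0617]
tool_rot: [2.427, 1.994, 0.0]
contact_force: [-4.7, 3.0, 15.9]
grip_width: 0.0214
```

{"name": "apply_moves", "arguments": {
  "moves": [
    [[0,0,0,-1.5,0,0,0],[0,0,0,0,0,0,0],[0,0,0,0,0,0,0]]
  ]
}}

```text
t: 19.42
tool_pos: [0.5464, -0.199, 0.0614]
tool_rot: [2.427, 1.994, -0.0]
contact_force: [-5.7, 3.0, 21.0]
grip_width: 0.0214
```

```bash
python3 - <<'E'
from h import *
s=st(); S=snap('scene','q')
a=S['color'][100:220,160:280]; a=cv2.convertScaleAbs(cv2.resize(a,None,fx=4.9,fy=4.9,interpolation=cv2.INTER_CUBIC),alpha=1.6)
cv2.imwrite('pics/q1.png',a)
E
```

```text
t 19.43 tcp [ 546.4 -199.    61.4] yaw_y -11.18 z [ 6.e-04 -7.e-04 -1.e+00] F [-5.74  3.01 21.01] M [ 0.85  1.6  -0.01] w 21.4
```

View pics/q1.png

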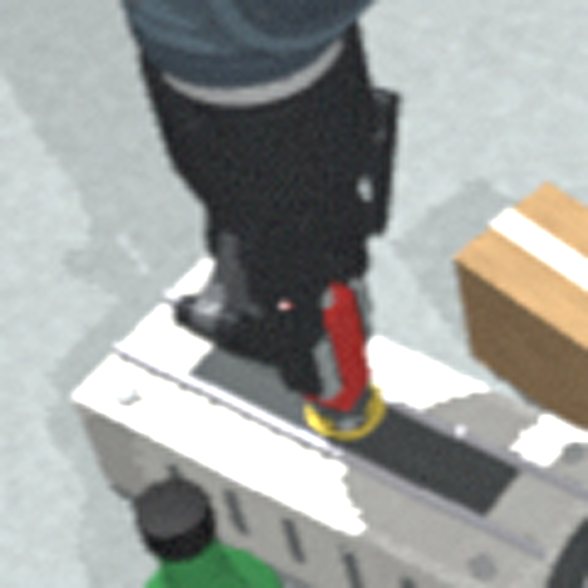

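{"name": "apply_moves", "arguments": {
  "moves": [
    [[0,0,0,6,0,0,0],[0,0,0,15,0,0,0],[0,0,0,25,0,0,0],[0,0,0,38,0,0,0],[0,0,0,40,0,0,0]]
  ]
}}

```text
t: 20.1
tool_pos: [0.5449, -0.1982, 0.1825]
tool_rot: [-2.426, -1.993, 0.001]
contact_force: [1.0, -0.2, -0.9]
grip_width: 0.0216
```

{"name": "apply_moves", "arguments": {
  "moves": [
    [[0,0,0,0,0,0,0],[0,0,0,0,0,0,0]]
  ]
}}

```text
t: 20.35
tool_pos: [0.5447, -0.1981, 0.1806]
tool_rot: [-2.426, -1.993, 0.001]
contact_force: [0.2, 0.2, -1.3]
grip_width: 0.0213
```

```bash
python3 - <<'E'
from h import *
s=st(); S=snap('scene','r')
a=S['color'][60:220,150:310]; a=cv2.convertScaleAbs(cv2.resize(a,None,fx=3.7,fy=3.7,interpolation=cv2.INTER_CUBIC),alpha=1.6)
o,t=keypts(s)
for X in (o,t):
    q=(proj(S,X)-[150,60])*3.7; cv2.circle(a,(int(q[0]),int(q[1])),3,(0,255,0),-1)
cv2.imwrite('pics/r1.png',a)
E
```

```text
t 20.35 tcp [ 544.7 -198.1  180.6] yaw_y -11.2 z [-0.0017  0.001  -1.    ] F [ 0.2   0.19 -1.29] M [-0.01  0.03  0.  ] w 21.3
```

View pics/r1.png

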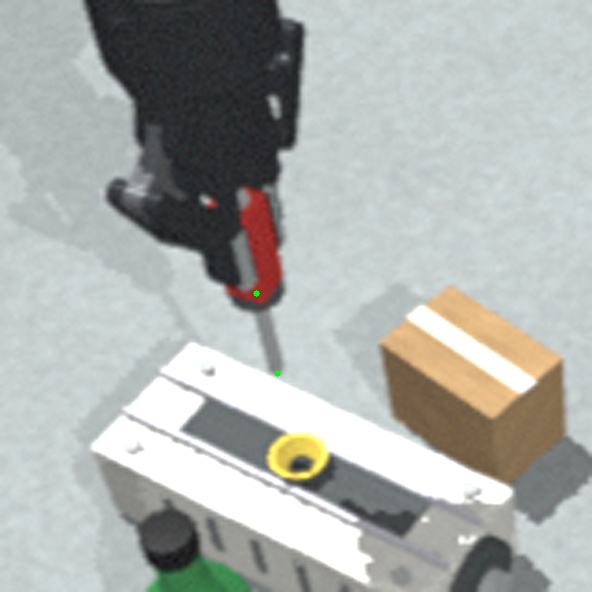

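{"name": "apply_moves", "arguments": {
  "moves": [
    [[0,-0.7,46,0,0,0,0],[0,-0.7,46,0,0,0,0],[0,-0.7,46,0,0,0,0],[0,-0.7,46,0,0,0,0],[0,-0.7,46,0,0,0,0]]
  ]
}}

```text
t: 21.02
tool_pos: [0.5405, 0.0331, 0.1797]
tool_rot: [-2.426, -1.992, 0.004]
contact_force: [0.5, 1.1, -1.2]
grip_width: 0.0216
```

{"name": "apply_moves", "arguments": {
  "moves": [
    [[0,-0.7,46,0,0,0,0],[0,-0.7,46,0,0,0,0],[0,-0.8,46,0,0,0,0],[0,-0.9,40,0,0,0,0],[0,0,12.6,0,0,0,0]]
  ]
}}

```text
t: 21.65
tool_pos: [0.5374, 0.2237, 0.1797]
tool_rot: [-2.424, -1.996, 0.005]
contact_force: [0.3, -0.0, -1.4]
grip_width: 0.0213
```

{"name": "apply_moves", "arguments": {
  "moves": [
    [[0,0,0,0,0,0,0],[0,0,0,0,0,0,0],[0,0,0,0,0,0,0]]
  ]
}}

```text
t: 22.02
tool_pos: [0.539, 0.2209, 0.1818]
tool_rot: [2.429, 1.992, -0.001]
contact_force: [0.3, -0.0, -1.3]
grip_width: 0.0217
```

```bash
python3 - <<'E'
from h import *
s=st(); S=snap('scene','s')
a=S['color'][60:220,370:530]; a=cv2.convertScaleAbs(cv2.resize(a,None,fx=3.7,fy=3.7,interpolation=cv2.INTER_CUBIC),alpha=1.6)
o,t=keypts(s); print(o,t)
for X in (o,t,(t[0],t[1],.066)):
    q=(proj(S,X)-[370,60])*3.7; cv2.circle(a,(int(q[0]),int(q[1])),3,(0,255,0),-1)
cv2.imwrite('pics/s1.png',a)
E
```

```text
t 22.02 tcp [539.  220.9 181.8] yaw_y -11.29 z [-2.e-04 -2.e-04 -1.e+00] F [ 0.28 -0.04 -1.35] M [-0.06 -0.03  0.04] w 21.7
[0.53833755 0.22244145 0.20116919] [0.53833755 0.22244145 0.14116919]
```

View pics/s1.png

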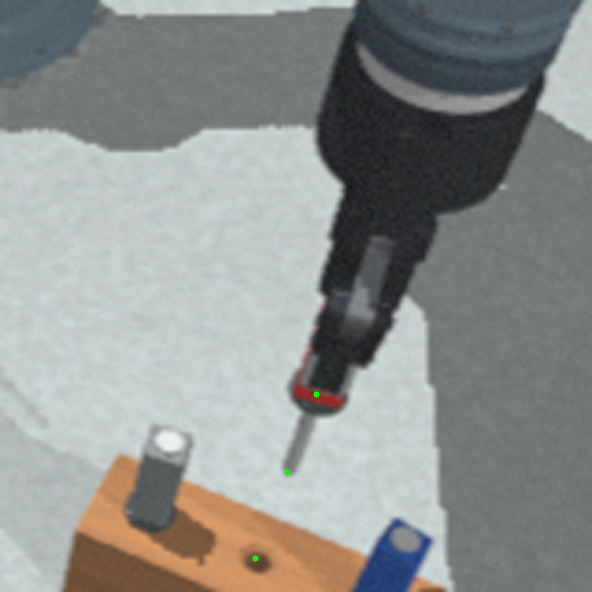

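{"name": "apply_moves", "arguments": {
  "moves": [
    [[0,-0.6,1.5,-15,0,0,0],[0,0,0,-25,0,0,0],[0,0,0,-20,0,0,0],[0,0,0,-5,0,0,0],[0,0,0,0,0,0,0]]
  ]
}}

```text
t: 22.7
tool_pos: [0.5382, 0.2235, 0.1166]
tool_rot: [-2.427, -1.994, 0.001]
contact_force: [0.1, 0.4, -1.9]
grip_width: 0.0213
```

{"name": "apply_moves", "arguments": {
  "moves": [
    [[0,0,0,-10,0,0,0],[0,0,0,-10,0,0,0],[0,0,0,0,0,0,0]]
  ]
}}

```text
t: 23.08
tool_pos: [0.5374, 0.2234, 0.0957]
tool_rot: [-2.427, -1.993, 0.003]
contact_force: [0.6, -1.1, -0.3]
grip_width: 0.0214
```

{"name": "apply_moves", "arguments": {
  "moves": [
    [[0,0,0,-12,0,0,0],[0,0,0,-15,0,0,0],[0,0,0,-12,0,0,0],[0,0,0,-5,0,0,0],[0,0,0,0,0,0,0]]
  ]
}}

```text
t: 23.7
tool_pos: [0.538, 0.2235, 0.0523]
tool_rot: [-2.427, -1.994, 0.001]
contact_force: [-0.7, 0.4, -1.3]
grip_width: 0.0213
```

{"name": "apply_moves", "arguments": {
  "moves": [
    [[0,0,0,-3,0,0,0],[0,0,0,0,0,0,0],[0,0,0,0,0,0,0]]
  ]
}}

```text
t: 24.08
tool_pos: [0.5385, 0.2236, 0.0502]
tool_rot: [2.427, 1.994, 0.001]
contact_force: [0.4, -0.4, -1.5]
grip_width: 0.0209
```

{"name": "apply_moves", "arguments": {
  "moves": [
    [[0,0,0,-2,0,0,0],[0,0,0,-1,0,0,0],[0,0,0,0,0,0,0],[0,0,0,0,0,0,0]]
  ]
}}

```text
t: 24.58
tool_pos: [0.5383, 0.2236, 0.0469]
tool_rot: [-2.428, -1.994, 0.0]
contact_force: [-0.2, -0.1, -1.2]
grip_width: 0.0213
```

{"name": "apply_moves", "arguments": {
  "moves": [
    [[0,0,0,-1,0,0,0],[0,0,0,0,0,0,0]]
  ]
}}

```text
t: 24.82
tool_pos: [0.5385, 0.2236, 0.0465]
tool_rot: [2.427, 1.994, 0.0]
contact_force: [-1.2, -1.4, 4.4]
grip_width: 0.0215
```

Seated (force up at 46.5). Release, retreat straight up.

{"name": "apply_moves", "arguments": {
  "moves": [
    [[1,0,0,0,0,0,0],[1,0,0,0,0,0,0],[1,0,0,0,0,0,0],[1,0,0,0,0,0,0],[1,0,0,0,0,0,0]]
  ]
}}

```text
t: 25.45
tool_pos: [0.5383, 0.2236, 0.0458]
tool_rot: [2.428, 1.994, -0.0]
contact_force: [-0.0, -0.3, -0.5]
grip_width: 0.0854
```

{"name": "apply_moves", "arguments": {
  "moves": [
    [[1,0,0,10,0,0,0],[1,0,0,25,0,0,0],[1,0,0,40,0,0,0],[1,0,0,40,0,0,0],[1,0,0,35,0,0,0]]
  ]
}}

```text
t: 26.08
tool_pos: [0.5386, 0.2237, 0.1985]
tool_rot: [2.427, 1.994, 0.003]
contact_force: [-0.6, 0.2, 0.7]
grip_width: 0.0854
```

{"name": "apply_moves", "arguments": {
  "moves": [
    [[1,-50,15,0,0,0,0],[1,-50,15,0,0,0,0],[1,-40,15,0,0,0,0],[1,0,0,0,0,0,0],[1,0,0,0,0,0,0]]
  ]
}}

```text
t: 26.7
tool_pos: [0.3989, 0.2686, 0.1967]
tool_rot: [2.427, 1.994, 0.002]
contact_force: [-0.3, -0.4, 0.2]
grip_width: 0.0857
```

```bash
python3 - <<'E'
from h import *
s=st(); S=snap('scene','u');T=snap('top','u')
a=S['color'][130:290,160:520]; cv2.imwrite('pics/u1.png',cv2.resize(a,None,fx=2.2,fy=2.2,interpolation=cv2.INTER_CUBIC))
a=T['color'][110:270,170:460]; cv2.imwrite('pics/u2.png',cv2.resize(a,None,fx=2.7,fy=2.7,interpolation=cv2.INTER_CUBIC))
E
```

```text
t 26.7 tcp [398.9 268.6 196.7] yaw_y -11.19 z [ 1.7e-03  4.0e-04 -1.0e+00] F [-0.34 -0.37  0.16] M [ 0.03  0.06 -0.  ] w 85.7
```

View pics/u1.png

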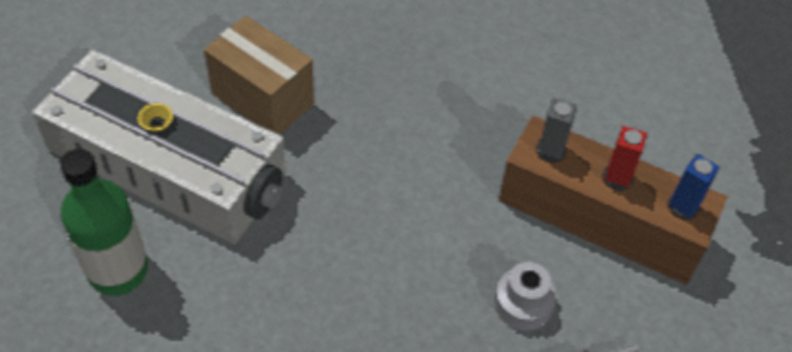

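View pics/u2.png

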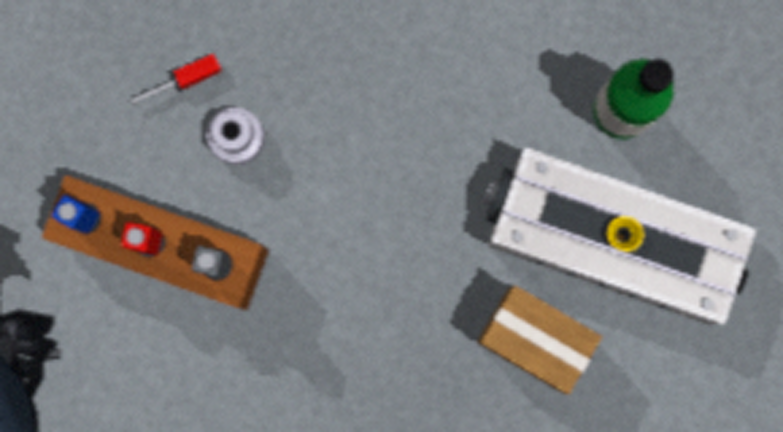

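```bash
python3 - <<'E'
from h import *
S=arm.camera('scene');T=arm.camera('top')
# red key top and seating check
import cv2
for P,n in((S,'s'),(T,'t')): print(n,proj(P,(.5378,.224,.126)))
a=T['color'][168:228,180:275];cv2.imwrite('pics/v.png',cv2.resize(a,None,fx=8,fy=8,interpolation=cv2.INTER_CUBIC))
print(arm.job_done())
E
```

```text
s [446.64179871 192.65257006]
t [220.45405587 197.29744254]
the job is handed in; nothing more can be done
None
```

I handed the job in at about 27 s. The red key pushed the release plunger to its hard stop, and it is back in its middle place in the rack. I got no verdict from the rig.

- **Release:** The tip went down through the collar and touched the carriage top. It slid about 28 mm along with the shutter, then dropped into the bore. I pushed about 16.4 mm below the carriage level, where the plunger met a hard stop at 21 N; fully home is 16 mm. The plunger cannot be seen, so "fully home" rests on depth and force only.
- **Key:** It was lowered until its flange met the rack top, at the same reading as when I picked it up (46.5 mm). In the last pictures it stands upright between the other two keys.
- **Other things:** The blue and grey keys, oil bottle, carton and coupling show where they were. The gripper is clear and touching nothing.

Two things disagreed with what I expected:

- **Gripper height:** The pictures put the fingertips about 40 mm higher than the reported tool position. My first two closings, one to check this and one at the key, met nothing. I then grasped lower and took all later heights from contact.
- **Loose red key:** A small red look-alike near the coupling stood upright in the first picture and lay on its side by about 3 s. By then the arm had only passed over at height, with no contact in the readings. I left it lying.

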